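# Back the cap feed wheel up one notch

### The job

The cap feed wheel has been indexed one notch too far, past the pointer that marks the pick-up place. With a fingertip, tip the pawl's ball-ended thumb lever over so that the pawl lifts fully out of the teeth and stays up, push one of the wheel's upright pegs to turn the wheel backward (clockwise seen from above) just one notch, so that the cup with the orange cap stands at the pointer, then tip the pawl back so that its nose drops fully into the notch. Do all of it lightly, without squeezing or forcing the mechanism, leave the cap untouched in its cup, and leave the other things on the bench where they stand.

Things in the scene. Friction and masses are not known exactly. Their poses are not given: they have to be found in the camera images.
- feeder: cap feed unit fixed to the bench: white base 10 mm thick, flat white wheel (180 mm diameter, vertical axis), pawl beside it. Origin on the bench top, on the wheel's axis; z up; pointer towards -x, pawl towards +y; its yaw varies from -0.5 to 0.35 rad. Disc top 20 mm above the bench; six cups on it, centres 48 mm from the axis, 45 mm wide, rims 28 mm above the bench; toothed rim up to 29 mm.
- peg (a point): foot of one of the wheel's six alike upright round steel pegs (12 mm diameter, 62 mm from the axis, one midway between each two cups, every 60 degrees), on the disc 20 mm above the bench; the peg's top is 55 mm above the bench. In the feeder's frame it stands 30 degrees from +x towards +y plus the wheel's turn. 1 to 2 N on a peg turns the wheel, which stays where it is left.
- wheel (a joint): turn of the wheel, rad, positive anticlockwise from above (forward), negative backward; starts within 0.04 of 0. One notch is 1.047 rad (60 degrees). The cap is in the cup at 240 degrees plus this value from the feeder's +x towards +y; the pointer is at 180. A lowered pawl blocks backward turning; notch middles are at 0, -1.047, ... and the nose fits within about 0.09 rad of them.
- pawl (a joint): turn of the pawl, rad. 0: down, dark steel arm level, nose in a notch. 0.96 (55 degrees): lifted fully to its stop. Its level shaft runs along the feeder's x at y = 118 mm, 40 mm above the bench; the arm lies at x = 0 and reaches 41 mm from the shaft to the wheel's rim. Over centre at about 0.55: beyond that it falls open by its weight and stays up, short of that it falls down.
- lever_ball (a point): centre of the 20 mm black ball on the pawl's thumb lever (7 mm rod, ball 55 mm from the shaft), at feeder x = -35 mm, beside the arm. Pawl down: the lever leans 25 degrees towards the wheel (feeder y = 95 mm, 90 mm above the bench). Pawl fully up: it leans 30 degrees away (y = 145 mm, 88 mm). Upright between, ball centre 95 mm up. About 1 N at the ball moves it.
- pickup (a point): pick-up place: where the centre of a cup's inner floor is when that cup stands at the pointer, 48 mm from the wheel's axis, 22 mm above the bench. The pointer is an aluminium arrow 18 mm wide outside the rim, its top 42 mm above the bench, its point 80 mm from the axis.
- cap: orange plastic cap, 34 mm in diameter, 16 mm high, loose in a cup of the wheel (inner diameter 40 mm); origin at the centre of its underside; its top is 38 mm above the bench. Not to be touched.
- bottle: bystander: glass reagent bottle with red screw cap, 45 mm diameter, 82 mm high; origin at the centre of its underside
- beaker: bystander: small glass beaker, 52 mm diameter, 62 mm high; origin at the centre of its underside
- timer: bystander: white digital timer, 66 x 70 x 26 mm; origin at the centre of its underside
- tape: bystander: roll of green label tape lying flat, 72 mm diameter, 19 mm high; origin at the centre of its underside

How it is judged:
On the way, in this order (a step that is already met when the one before it is completed fails the run):
1. the pawl is lifted out of the teeth and stays up, the wheel still at its first notch (value of joint wheel between -0.2 and 0.2 rad and value of joint pawl above 0.85 rad), for 0.2 s.
2. with the pawl up, the wheel is turned back one notch (value of joint wheel between -1.197 and -0.897 rad and value of joint pawl above 0.85 rad), for 0.2 s.
At the end, for the whole second after the job is handed in: The wheel stands one notch back (joint -1.047 within 0.15 rad), the pawl is down in the notch (below 0.04 rad), and the cap lies flat in its cup within 13 mm of the pick-up place, at rest (value of joint wheel between -1.197 and -0.897 rad and value of joint pawl below 0.04 rad and horizontal distance between cap and pickup below 0.013 m and height (world z) of cap below 0.026 m and angle between cap's own z axis and vertical below 0.15 rad and linear speed of cap below 0.02 m/s); the robot touches nothing.
It fails at once if the cap is touched by the fingers (contact force between the fingers and cap above 0.3 N).
It fails at once if the cap is lifted or tipped out of its cup (height (world z) of cap above 0.032 m or angle between cap's own z axis and vertical above 0.4 rad).
It fails at once if the wheel is run back two notches (value of joint wheel below -1.8 rad).
It fails at once if the mechanism is squeezed or forced with more than 25 N (contact force between the fingers and feeder above 25 N).
It fails at once if the bottle, beaker, timer or tape is lifted or moved more than 3 cm (distance of any of bottle, beaker, timer, tape from where it was at the start of the episode above 0.03 m).
It also fails if it takes over 59 s, if anything falls off the work surface, if the arm or the gripper's body presses on something with over 40 N, if the wrist force passes 120 N, or if a joint passes its speed limit or range.

### The arm

A 6-joint arm with a two-finger parallel gripper is mounted at the origin on a cart in front of the work surface, level with it; the furniture and walls round the work are solid. World frame = base frame: x ahead of the robot, y to its left, z up, the work surface at z = 0. Lengths are in m, angles in rad, forces in N, time in s.
With the tool pointing down it reaches from about 0.275 to 0.875 m from the base axis. Payload 12.5 kg.
Tool frame: the origin (TCP) lies on the centre line of the jaws, within the pads' length; the fingertips stand 19 mm ahead of it and the grasp point (between the pads) is the TCP; z points along the fingers, y is the line along which they close (so a half turn about z gives the same grasp; the last joint's range is limited). The gripper opens to 85 mm and grips with 20 to 120 N. Pads are 22 mm wide; open, the fingers measure 114 mm over their backs; the gripper's body (76 mm by 85 mm) begins 54 mm behind the grasp point. The pads swing forward as they close: fully open they stand 13 mm farther back than shut.
Start: joints at [-1.326, 0.351, 1.652, -0, 1.139, -0.085], TCP at [0.178, -0.52, 0.216] pointing down, gripper open.
Joint ranges: [-2.75, 2.75], [-0.79, 2.1], [0.01, 2.65], [-1.57, 4.71], [0.07, 3.14], [-2.87, 2.87]. Speed limits (rad/s): [2.22, 2.22, 2.79, 3.14, 3.14, 3.14].

### API

Orientations are given as a unit quaternion [x, y, z, w].
In Python, from station import robot gives the robot as it stands.
- The arm moves only by the shell command python3 -m inch 'ROWS'. ROWS is a JSON object of lists of equal length, an entry for each row: "dp": the shift along the tool's x, y, z scaled (see below), a list of three; "roll": the turn about the tool's z scaled (see below); "claw": the gripper's target within -1 to 1 (shut at 1, half-way at 0, fully open at -1). A call has 1 to 8 rows; each row is the pose to reach, as a shift and turn from the pose commanded when the call began, along the tool's axes at that moment; what a row does not reach only later rows make up. The controller multiplies each number of a shift by 200 mm and each number of a turn by 45 degrees. A row lasts 1/8 s, in which the tool goes at most 62.5 mm and 10.7 degrees, less where a joint would pass 70% of its speed; a pose out of reach is approached as far as the arm can. A call with a number of a shift or a turn outside -1 to 1 is refused whole. A call with a gripper value outside its range is refused whole. The fingers move at their own pace and stop on an object; the grip force is fixed at half the most. Time passes only in rows, so rows that repeat a pose let the fingers close. It gives the time, the measured TCP pose, the force, the opening and the grip force at its end, in the units of the state.
- robot.sense(): the state, without advancing time (a new reading comes with each control period).
- robot.camera(name): name is "side" or "top"; returns a dict with "pixels" (400x640x3 uint8, red, green, blue), "fx", "fy", "cx", "cy" (pixels), "cam_to_world" (4x4, takes a point from camera to world coordinates). Camera axes: x right, y down, z forward; pixel columns grow to the right and rows downward; lengths in m; the calibration is good to about 2 mm. A picture is of the moment at which its call begins. There is no depth.
- robot.job_done(): hands the job in; it is judged then, once.
The state is a dict: "clock": time; "qpos": joint angles; "qd": joint speeds; "joint_efforts": joint torques, N m; "tool_pos": TCP position; "eef_rot": TCP orientation; "ft_force": force on the tool from outside, world axes, zero at the start; "moment": the same for the moment, N m; "finger_gap": finger opening in m; "grip_force": force on a finger pad.
Only numpy, scipy, OpenCV 4.12 (cv2) and the standard library are available. Lean on these libraries where they do the work, as an engineer would, in place of code of your own. Each camera call takes 0.05 s, during which the arm holds its last target. There are 200 camera calls.

## Working session

There is one attempt and no reset: what is moved stays moved. The work goes in short steps, Python scripts to look and compute and a shell command to move; the robot and the scene stay as the last step left them, time stands still between calls to the robot, and variables do not carry over. Pictures are saved under pics/ and viewed, at most 10 in all, crops included, and the job is handed in when it is done.

```bash
mkdir -p pics; ls
python3 - <<'E'
from station import robot
import cv2
for n in("side","top"):
    c=robot.camera(n); cv2.imwrite(f"pics/{n}0.png",c["pixels"][:,:,::-1]); print(n,c["fx"],c["fy"],c["cx"],c["cy"],c["cam_to_world"])
print(robot.sense())
E
```

```text
pics
side 380.57070073874524 380.57070073874524 320.2243432202067 198.6787874752783 [[-0.99854682 -0.01586689  0.05150226  0.45125137]
 [-0.05317541  0.44531733 -0.8937924   1.29571639]
 [-0.00875315 -0.89523221 -0.44551394  0.72305911]
 [ 0.          0.          0.          1.        ]]
top 444.3917197079082 444.3917197079082 312.9356592348774 202.45705298005774 [[ 0.02200665 -0.98981585  0.14064244  0.31458436]
 [-0.99956269 -0.02456282 -0.01646475  0.08066699]
 [ 0.01975164 -0.14021861 -0.98992354  1.33511388]
 [ 0.          0.          0.          1.        ]]
{'clock': 0.1, 'qpos': array([-1.32559201e+00,  3.51161808e-01,  1.65233123e+00, -2.90347431e-05,
        1.13909552e+00, -8.45977557e-02]), 'qd': array([-0.00078269, -0.00119137, -0.00266318, -0.00063903, -0.00096858,
        0.00101376]), 'joint_efforts': array([ 1.07500211e-03, -5.06831968e+01, -2.91876751e+01, -4.90728814e-05,
        2.71634563e-03,  5.48942694e-05]), 'tool_pos': array([ 0.17806645, -0.5200622 ,  0.21593449]), 'eef_rot': array([ 9.86433485e-01,  1.64160688e-01, -5.30843913e-05, -4.95292365e-04]), 'ft_force': array([-0.51201049, -0.38176596,  1.32110121]), 'moment': array([-0.01403187,  0.03132774,  0.0443867 ]), 'grip_force': 0.0, 'finger_gap': 0.0853421553540313}
```

View pics/top0.png

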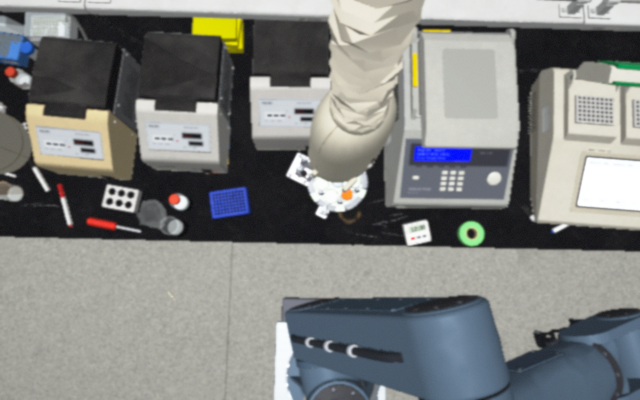

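View pics/side0.png

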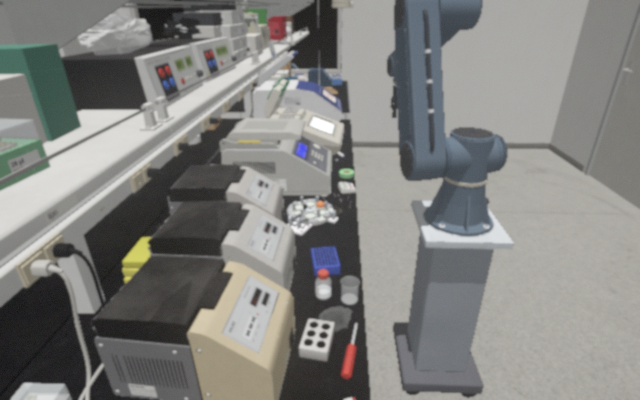

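Top: feeder near (337,190), cap at (347,195), partly hidden behind an overhead hose; timer (417,232), tape (471,234). Side: feeder near (313,213). I'll zoom in.

```bash
cat > h.py <<'E'
import numpy as np
def ray(c,u,v):
    T=np.array(c["cam_to_world"]); d=T[:3,:3]@[(u-c["cx"])/c["fx"],(v-c["cy"])/c["fy"],1]; return T[:3,3],d
def plane(c,u,v,z):
    o,d=ray(c,u,v); return o+d*(z-o[2])/d[2]
def proj(c,p):
    T=np.array(c["cam_to_world"]); q=T[:3,:3].T@(np.array(p)-T[:3,3]); return (round(float(q[0]/q[2]*c["fx"]+c["cx"]),1),round(float(q[1]/q[2]*c["fy"]+c["cy"]),1))
E
python3 - <<'E'
import cv2,numpy as np
a=cv2.imread("pics/top0.png")[140:235,270:400]; b=cv2.imread("pics/side0.png")[180:250,270:370]
a=cv2.resize(a,None,fx=6,fy=6,interpolation=cv2.INTER_CUBIC);b=cv2.resize(b,None,fx=8,fy=8,interpolation=cv2.INTER_CUBIC)
cv2.imwrite("pics/a.png",a);cv2.imwrite("pics/b.png",b)
E
```

```text
(no output)
```

View pics/a.png

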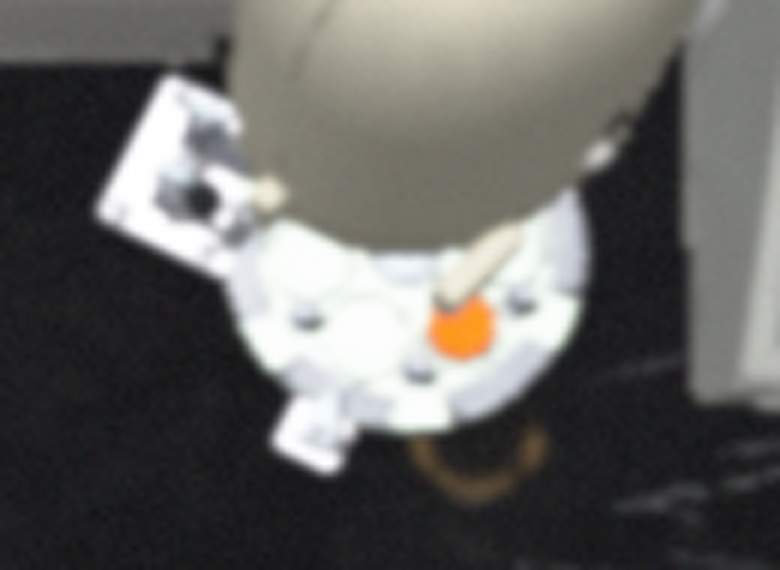

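View pics/b.png

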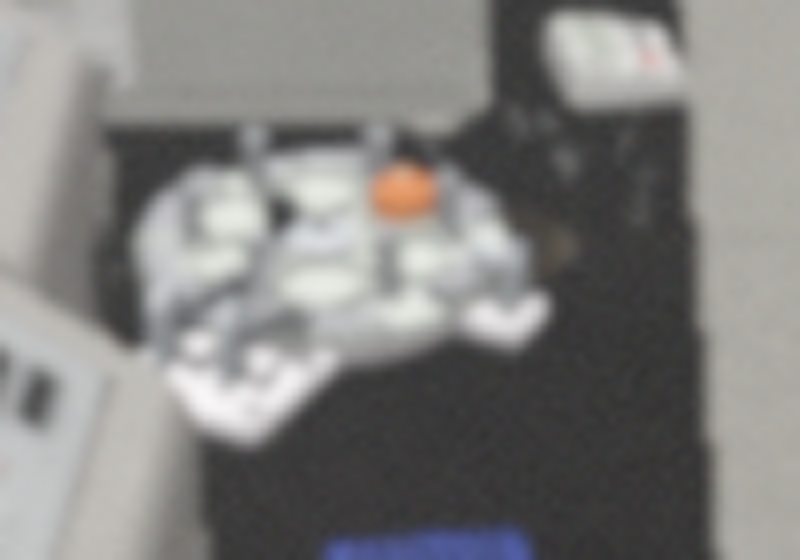

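```bash
cat > fit.py <<'E'
import numpy as np,cv2
from h import *
from station import robot
from scipy.optimize import least_squares
T=robot.camera("top");S=robot.camera("side")
def cen(c):
    h=cv2.cvtColor(c["pixels"],cv2.COLOR_RGB2HSV); m=cv2.inRange(h,(5,150,120),(18,255,255)); 
    n,l,s,ce=cv2.connectedComponentsWithStats(m); 
    k=[i for i in range(1,n) if 300<ce[i][0]<370 and 170<ce[i][1]<230 and s[i,4]>8]; k=max(k,key=lambda i:s[i,4]); return ce[k]
ct,cs=cen(T),cen(S)
oa,da=ray(T,*ct);ob,db=ray(S,*cs)
t=np.linalg.lstsq(np.c_[da,-db],ob-oa,rcond=None)[0]
print("cap px",ct,cs,"tri",oa+da*t[0],ob+db*t[1], "plane T",plane(T,*ct,.036),"S",plane(S,*cs,.032))
top=lambda u,v:(T,270+u/6,140+v/6)
sd=lambda u,v:(S,270+u/8,180+v/8)
obs=[(("cap",48,240,.036),(T,*ct)),(("cap",48,240,.032),(S,*cs)),
 (("peg",62,150,.042),top(307,316)),(("peg",62,210,.042),top(420,368)),(("peg",62,270,.042),top(520,298)),
 (("peg",62,210,.042),sd(388,250)),(("peg",62,270,.055),sd(452,170)) if 0 else (("peg",62,330,.055),sd(378,128)),(("peg",62,30,.055),sd(255,128)),
 (("xy",-35,95,.090),top(203,203)),]
def wpt(p,o):
    k,a,b,z=o
    if k=="xy": l=np.array([a,b])/1e3;
    else: l=a/1e3*np.array([np.cos(np.radians(b)+p[3]),np.sin(np.radians(b)+p[3])])
    c,s=np.cos(p[2]),np.sin(p[2]); return np.array([p[0]+c*l[0]-s*l[1],p[1]+s*l[0]+c*l[1],z])
def res(p):
    r=[]
    for o,(c,u,v) in obs:
        q=proj(c,wpt(p,o)); r+=[q[0]-u,q[1]-v]
    return r+[20*p[3]]
c0=plane(*top(411,254),.025)
if __name__=="__main__":
    f=least_squares(res,[c0[0],c0[1],-.43,0],diff_step=1e-3,loss="soft_l1"); p=f.x
    print("c0",c0,"fit",p); print(np.round(np.array(res(p))[:-1].reshape(-1,2),1).tolist())
    for nm,o in (("ball",("xy",-35,95,.09)),("ballup",("xy",-35,145,.088)),("shaft",("xy",0,118,.04))): print(nm,wpt(p,o))
    for a in range(30,390,60): print("peg",a,wpt(p,("peg",62,a,.055)))
E
python3 fit.py
```

```text
Traceback (most recent call last):
  File "fit.py", line 10, in <module>
    ct,cs=cen(T),cen(S)
                 ~~~^^^
  File "fit.py", line 9, in cen
    k=[i for i in range(1,n) if 300<ce[i][0]<370 and 170<ce[i][1]<230 and s[i,4]>8]; k=max(k,key=lambda i:s[i,4]); return ce[k]
                                                                                       ~~~^^^^^^^^^^^^^^^^^^^^^^^
ValueError: max() iterable argument is empty
```

```bash
sed -i 's/(5,150,120),(18/(3,100,100),(20/' fit.py; python3 fit.py
```

```text
cap px [346.74390244 194.58536585] [320.17647059 203.76470588] tri [ 0.52556489 -0.04085853  0.0338065 ] [ 0.52865925 -0.04094185  0.03431597] plane T [ 0.52520926 -0.04065369  0.036     ] S [ 0.52891954 -0.0454365   0.032     ]
c0 [ 0.56359644 -0.01648613  0.025     ] fit [ 0.56564318 -0.01648613 -0.43186633  0.        ]
[[1.2, -0.4], [0.6, 0.1], [0.4, -0.6], [0.6, -0.0], [1.1, 0.0], [7.7, -6.9], [-14.9, -0.1], [-7.6, 6.2], [1.2, -0.0]]
ball [0.57362048 0.08444138 0.09      ]
ballup [0.5945488  0.12985068 0.088     ]
shaft [0.61503402 0.09067983 0.04      ]
peg 30 [ 0.6273825 -0.0108067  0.055    ]
peg 90 [0.5915943  0.03982141 0.055     ]
peg 150 [0.52985498 0.03414197 0.055     ]
peg 210 [ 0.50390385 -0.02216557  0.055     ]
peg 270 [ 0.53969205 -0.07279368  0.055     ]
peg 330 [ 0.60143138 -0.06711424  0.055     ]
```

```bash
sed -i 's/round(float(\(q\[.\][^,]*\)),1)/float(\1)/g' h.py; sed -i 's/(("peg",62,210,.042),sd(388,250))/(("peg",62,150,.042),sd(388,250))/; s/62,330,.055),sd(378/62,270,.055),sd(378/; s/62,30,.055),sd(255/62,330,.055),sd(255/' fit.py; cat h.py | tail -2; python3 fit.py
```

```text
def proj(c,p):
    T=np.array(c["cam_to_world"]); q=T[:3,:3].T@(np.array(p)-T[:3,3]); return (float(q[0]/q[2]*c["fx"]+c["cx"]),float(q[1]/q[2]*c["fy"]+c["cy"]))
cap px [346.77108434 194.51807229] [320.17647059 203.76470588] tri [ 0.52577019 -0.0409376   0.03380104] [ 0.52866353 -0.04101575  0.03427789] plane T [ 0.52541333 -0.04073211  0.036     ] S [ 0.52891954 -0.0454365   0.032     ]
c0 [ 0.56359644 -0.01648613  0.025     ] fit [ 0.56563297 -0.01345812 -0.42642903  0.00844403]
[[0.3, -0.5], [0.5, 0.4], [-0.4, -0.4], [-0.1, -0.1], [0.3, -0.2], [0.4, 0.1], [0.3, -0.2], [0.2, 0.3], [0.1, 0.1]]
ball [0.57306139 0.08751128 0.09      ]
ballup [0.5937425  0.13303371 0.088     ]
shaft [0.6144404  0.09397481 0.04      ]
peg 30 [ 0.62728751 -0.00692223  0.055     ]
peg 90 [0.5908     0.04320422 0.055     ]
peg 150 [0.52914546 0.03666833 0.055     ]
peg 210 [ 0.50397844 -0.01999401  0.055     ]
peg 270 [ 0.54046595 -0.07012046  0.055     ]
peg 330 [ 0.60212049 -0.06358457  0.055     ]
```

```bash
cat > go.py <<'E'
import sys,numpy as np
from scipy.spatial.transform import Rotation as R
from station import robot
C=np.array([.5656,-.0135]);Y=-.4264
ex=np.array([np.cos(Y),np.sin(Y)]);ey=np.array([-ex[1],ex[0]])
def W(a,b,z): return np.r_[C+(a*ex+b*ey)/1e3,z]
def scaled(t,yaw=None,frm=None):
    s=robot.sense(); M=R.from_quat(s["eef_rot"]).as_matrix(); p=np.array(s["tool_pos"])
    y0=np.arctan2(M[1,0],M[0,0]); r=0 if yaw is None else -(np.degrees(yaw-y0))/45
    return np.round(M.T@(np.array(t)-p)/.2,3), round(float(r),3)
if __name__=="__main__":
    s=robot.sense(); M=R.from_quat(s["eef_rot"]).as_matrix(); p=np.array(s["tool_pos"]); q=p[:2]-C
    print("t",s["clock"],"feeder mm",np.round([q@ex*1e3,q@ey*1e3,p[2]*1e3],1),"world",p.round(4),"yaw",np.degrees(np.arctan2(M[1,0],M[0,0])).round(1),"F",np.round(s["ft_force"],2),"gap",round(s["finger_gap"],4),"q",np.round(s["qpos"],2))
E
python3 - <<'E'
from h import *; from go import *
c=robot.camera("top")
for n,u,v,z in (("machL base",290,150,0),("PCR left base",385,205,0),("PCR left base",386,150,0),("2nd mach",185,172,0),("slope",285,100,.1)): print(n,plane(c,u,v,z).round(3))
print(scaled([.27,-.36,.216],1.145),scaled([.36,-.2,.216],1.145)); print(W(-35,59,.1))
E
```

```text
machL base [0.666 0.133 0.   ]
PCR left base [ 0.502 -0.161  0.   ]
PCR left base [ 0.674 -0.164  0.   ]
2nd mach [0.588 0.45  0.   ]
slope [0.788 0.148 0.1  ]
(array([ 0.694, -0.61 ,  0.002]), -1.038) (array([ 1.379, -1.221,  0.002]), -1.038)
[0.55813603 0.05469303 0.1       ]
```

```bash
python3 -m inch '{"dp":[[0.2,-0.18,0],[0.4,-0.35,0],[0.6,-0.52,0],[0.7,-0.6,0],[0.7,-0.6,0],[0.7,-0.6,0]],"roll":[-0.2,-0.4,-0.6,-0.8,-1,-1],"claw":[1,1,1,1,1,1]}'
python3 - <<'E'
from go import *
print(scaled([.37,-.2,.216],1.145)); print(scaled([.42,-.05,.216],1.145)); print(scaled(W(-35,59,.18),1.145))
E
```

```text
clock: 1.2
tool_pos: [0.2719, -0.3613, 0.2165]
eef_rot: [0.849, 0.529, 0.0, 0.0]
ft_force: [-0.8, 0.4, -0.6]
finger_gap: 0.0001
grip_force: 0.0
(array([0.94 , 0.085, 0.002]), -0.039)
(array([ 1.724, -0.021,  0.002]), -0.039)
(array([2.498, 0.369, 0.182]), -0.039)
```

```bash
python3 -m inch '{"dp":[[0.25,0.02,0],[0.5,0.04,0],[0.75,0.06,0],[0.95,0.08,0],[0.95,0.08,0]],"roll":[-0.04,-0.04,-0.04,-0.04,-0.04],"claw":[1,1,1,1,1]}'
python3 -m inch '{"dp":[[0.25,-0.03,0],[0.5,-0.06,0],[0.75,-0.09,0],[0.9,-0.1,0],[0.9,-0.1,0]],"roll":[0,0,0,0,0],"claw":[1,1,1,1,1]}'
python3 - <<'E'
from go import *
print(scaled(W(-35,59,.18),1.145))
E
```

```text
clock: 1.82
tool_pos: [0.3705, -0.1966, 0.2164]
eef_rot: [0.84, 0.542, 0.0, 0.0]
ft_force: [0.4, -1.5, -0.2]
finger_gap: -0.0
grip_force: 0.0
clock: 2.45
tool_pos: [0.4259, -0.0253, 0.2163]
eef_rot: [0.84, 0.542, -0.0, 0.0]
ft_force: [-0.3, -0.2, -0.0]
finger_gap: 0.0002
grip_force: 0.0
(array([0.637, 0.437, 0.182]), 0.001)
```

```bash
python3 -m inch '{"dp":[[0.2,0.14,0.05],[0.4,0.28,0.1],[0.6,0.42,0.18],[0.64,0.44,0.18],[0.64,0.44,0.18],[0.64,0.44,0.18]],"roll":[0,0,0,0,0,0],"claw":[1,1,1,1,1,1]}'
python3 - <<'E'
from go import *; import cv2
print(scaled(W(-35,59,.101),1.145))
a=robot.camera("top")["pixels"][140:235,270:400,::-1]; b=robot.camera("side")["pixels"][170:250,265:375,::-1]
a=cv2.resize(a,(520,380),interpolation=cv2.INTER_CUBIC); b=cv2.resize(b,(275*2,400),interpolation=cv2.INTER_CUBIC)
cv2.imwrite("pics/c.png",cv2.resize(np.hstack([cv2.copyMakeBorder(a,0,20,0,0,0),b]),None,fx=.74,fy=.74))
E
python3 go.py
```

```text
clock: 3.2
tool_pos: [0.5579, 0.0536, 0.181]
eef_rot: [0.841, 0.542, 0.0, 0.0]
ft_force: [-0.2, 0.1, 0.2]
finger_gap: 0.0005
grip_force: 0.0
(array([ 0.005, -0.001,  0.4  ]), -0.0)
t 3.3 feeder mm [-34.8  58.3 181.1] world [0.558  0.054  0.1811] yaw 65.6 F [ 0.33 -0.33 -0.09] gap 0.0002 q [ 0.01  0.41  1.66 -0.    1.07  0.44]
```

View pics/c.png

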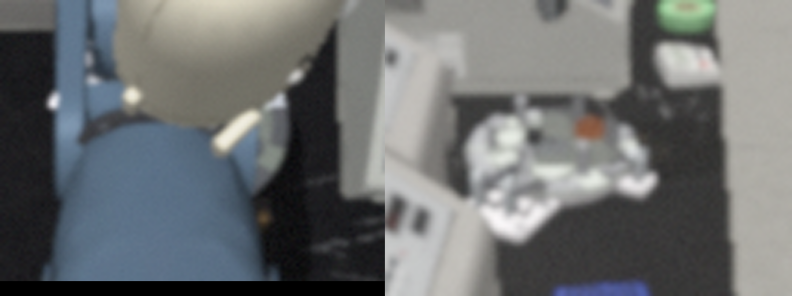

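Top view is blocked by the arm; the side view shows the fingertip (crop 550,5) above the feeder, everything undisturbed. Descend and push.

```bash
python3 -m inch '{"dp":[[0,0,0.15],[0,0,0.3],[0,0,0.39],[0,0,0.39],[0,0,0.39]],"roll":[0,0,0,0,0],"claw":[1,1,1,1,1]}'
python3 -m inch '{"dp":[[0.04,0,0],[0.065,0,0],[0.09,0,0],[0.115,0,0],[0.14,0,0],[0.14,0,0]],"roll":[0,0,0,0,0,0],"claw":[1,1,1,1,1,1]}'; python3 go.py
```

```text
clock: 3.92
tool_pos: [0.559, 0.0548, 0.1035]
eef_rot: [0.84, 0.542, 0.001, 0.0]
ft_force: [0.3, 0.4, 0.7]
finger_gap: 0.0
grip_force: 0.0
clock: 4.68
tool_pos: [0.5701, 0.0807, 0.1023]
eef_rot: [0.84, 0.543, 0.0, -0.0]
ft_force: [-0.4, -0.4, 0.3]
finger_gap: 0.0
grip_force: 0.0
t 4.675 feeder mm [-34.9  87.6 102.3] world [0.5701 0.0807 0.1023] yaw 65.7 F [-0.39 -0.37  0.28] gap 0.0 q [0.06 0.54 1.68 0.   0.93 0.48]
```

```bash
python3 -m inch '{"dp":[[0.02,0,0],[0.045,0,0],[0.07,0,0],[0.095,0,0],[0.12,0,0],[0.145,0,0],[0.145,0,0],[0.145,0,0]],"roll":[0,0,0,0,0,0,0,0],"claw":[1,1,1,1,1,1,1,1]}'; python3 go.py
python3 - <<'E'
from go import *; import cv2
from h import proj
c=robot.camera("side"); b=c["pixels"][150:250,255:385,::-1]
cv2.imwrite("pics/d.png",cv2.resize(b,None,fx=6,fy=6,interpolation=cv2.INTER_CUBIC))
for n,p in (("down",W(-35,95,.09)),("up",W(-35,145,.088)),("tip",W(-35,117,.083))):
  q=proj(c,p); print(n,(q[0]-255)*6,(q[1]-150)*6)
E
```

```text
clock: 5.68
tool_pos: [0.5818, 0.1067, 0.1024]
eef_rot: [0.84, 0.542, -0.0, -0.0]
ft_force: [-0.2, -0.4, 0.4]
finger_gap: -0.0002
grip_force: 0.0
t 5.675 feeder mm [-34.9 116.2 102.4] world [0.5818 0.1067 0.1024] yaw 65.7 F [-0.23 -0.37  0.41] gap -0.0002 q [ 0.1   0.56  1.64 -0.    0.95  0.53]
down 304.88611910377267 336.7146704517415
up 262.77367529508183 375.34446557173527
tip 286.95526589669544 362.5555769179159
```

View pics/d.png

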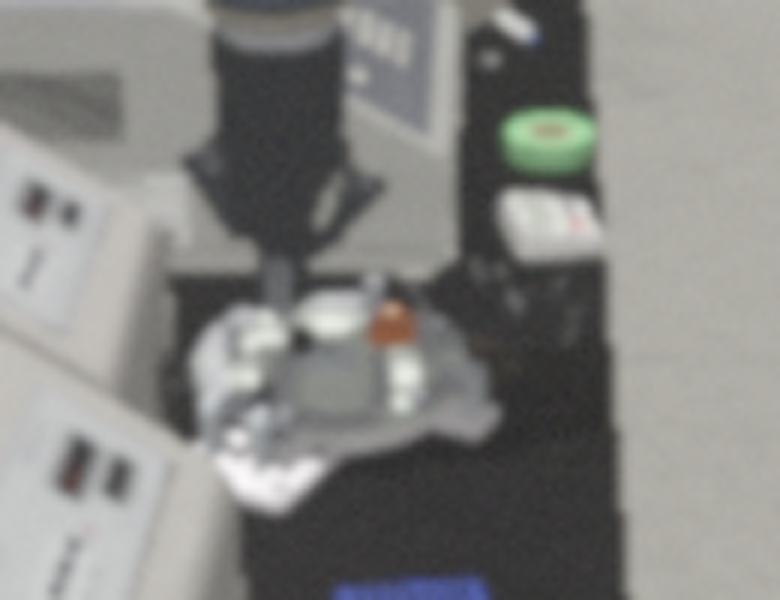

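Finger pair seen at (278,285), bystanders tape (548,140) and timer (550,225) in place; the lever can't be made out — zoom in, beside the starting picture.

Run:
```python
from go import *; import cv2
from h import proj
c=robot.camera("side"); b=c["pixels"][185:240,280:325,::-1]
z=cv2.resize(b,None,fx=8.8,fy=8.8,interpolation=cv2.INTER_CUBIC)
a=cv2.resize(cv2.imread("pics/side0.png")[185:240,280:325],None,fx=8.8,fy=8.8,interpolation=cv2.INTER_CUBIC)
cv2.imwrite("pics/e.png",np.hstack([a,z]))
p=robot.sense()["tool_pos"]
for n,p in (("down",W(-35,95,.09)),("up",W(-35,145,.088)),("tcp",p),("tip",p-[0,0,.019]),("arm nose down",W(0,77,.04)),("nose up",W(0,94.5,.073)),("shaft",W(0,118,.04))):
  q=proj(c,p); print(n,(q[0]-280)*8.8,(q[1]-185)*8.8)
```

```text
down 227.1663080188666 185.84818332922086
up 165.40139043278668 242.5052161718784
tcp 200.40086816603514 180.28225143071327
tip 201.77181814637666 221.9642150688526
arm nose down 179.0989486778432 255.76243203564442
nose up 155.36709918093334 204.21338484384657
shaft 129.3189145591031 298.4266806461744
```

View pics/e.png

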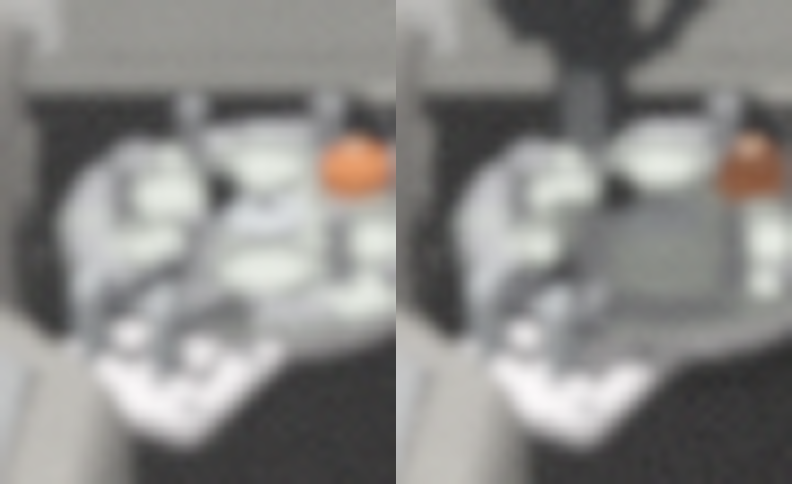

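Right half: the black ball is still at (222,188) in the crop, as at the start; the finger ends at about row 150, well above the predicted 222. So the tip passed over the ball. Check numerically how far down the finger reaches.

Run:
```python
from go import *; import cv2
from h import *
c=robot.camera("side"); b=c["pixels"][:,:,::-1].astype(int).mean(2); a=cv2.imread("pics/side0.png").astype(int).mean(2)
print("cols",list(range(296,312)))
for r in range(190,222): print(r,b[r,296:312].astype(int),(a[r,296:312]).astype(int))
p=robot.sense()["tool_pos"]
for dz in (0,-.019,.054): print(dz,proj(c,p+[0,0,dz]))
```

```text
cols [296, 297, 298, 299, 300, 301, 302, 303, 304, 305, 306, 307, 308, 309, 310, 311]
190 [114  90  71  61  60  59  59  59  59  60  56  63  69  81 105 123] [148 146 149 147 148 147 147 146 145 146 146 146 146 146 145 146]
191 [131 112  81  66  63  56  59  61  58  64  63  69  86 108 126 137] [144 144 144 145 144 146 144 146 142 145 143 143 145 143 142 143]
192 [141 123  91  74  70  69  70  65  65  63  77  96 112 129 141 145] [146 145 146 148 145 146 145 146 145 146 146 147 146 145 146 145]
193 [143 125 100  85  87  87  81  75  62  72  95 119 134 142 146 145] [148 147 147 147 147 146 146 145 143 145 145 146 147 145 146 145]
194 [133 118  95  90  96  95  97  83  66  71  98 121 134 133 136 136] [136 135 137 138 138 140 140 136 137 135 135 136 136 135 135 136]
195 [106  94  86  92  97 101 101  87  70  67  84  98 104 106 106 106] [107 108 111 112 127 136 133 118 108 107 106 106 108 107 108 107]
196 [ 73  71  77  94 100 102  98  86  68  61  64  70  72  71  71  72] [ 77  75  78  96 127 149 142 115  85  77  76  75  75  75  78  77]
197 [ 60  62  75  90 103 102 102  87  68  64  62  65  69  77  
[... 2773 characters left out ...]
199 208 214 215 210]
218 [146 168 176 161 140 143 154 147 128 120 123 124 128 129 131 130] [151 174 182 172 160 165 168 167 164 155 155 166 183 193 199 196]
219 [169 188 188 167 146 146 149 137 121 116 118 116 118 119 117 119] [170 188 189 172 159 158 157 151 140 130 128 138 159 176 190 191]
220 [170 186 180 160 144 137 132 124 115 115 119 118 117 118 116 115] [173 184 180 161 148 142 138 127 122 119 120 128 148 173 187 191]
221 [170 172 164 147 130 124 124 124 122 124 126 125 126 124 123 124] [185 176 164 146 131 128 127 128 126 126 127 131 151 172 181 181]
0 (302.77038951587764, 205.4811344458212)
-0.019 (302.92619163315345, 210.21766796572686)
0.054 (302.3166899635001, 191.68823371137276)
```

```bash
python3 -m inch '{"dp":[[-0.15,0,0],[-0.3,0,0],[-0.3,0,0.05],[-0.3,0,0.1],[-0.3,0,0.15],[-0.3,0,0.15],[-0.3,0,0.15]],"roll":[0,0,0,0,0,0,0],"claw":[1,1,1,1,1,1,1]}'; python3 go.py
cat > look.py <<'E'
from go import *; import cv2
from h import *
c=robot.camera("side"); b=c["pixels"][:,:,::-1].astype(int).mean(2); a=cv2.imread("pics/side0.png").astype(int).mean(2)
p=robot.sense()["tool_pos"]
for dz in (0,-.019,.054): print(dz,np.round(proj(c,p+[0,0,dz]),1))
for n,q in (("down",W(-35,95,.09)),("up",W(-35,145,.088))): print(n,np.round(proj(c,q),1))
print("    ",*range(296,316))
for r in range(196,218): print(r,b[r,296:316].astype(int),"|",(a[r,298:310]).astype(int))
E
python3 look.py
```

```text
clock: 6.7
tool_pos: [0.5574, 0.0524, 0.0724]
eef_rot: [0.84, 0.543, 0.0, -0.0]
ft_force: [0.8, -0.2, -0.6]
finger_gap: -0.0001
grip_force: 0.0
t 6.7 feeder mm [-34.8  56.6  72.4] world [0.5574 0.0524 0.0724] yaw 65.7 F [ 0.82 -0.2  -0.6 ] gap -0.0001 q [0.01 0.56 1.74 0.   0.85 0.43]
0 [311. 206.]
-0.019 [311.1 210.5]
0.054 [310.7 192.8]
down [305.8 206.1]
up [298.8 212.6]
     296 297 298 299 300 301 302 303 304 305 306 307 308 309 310 311 312 313 314 315
196 [ 72  76  76  96 127 149 144 113  84  72  73  86  96 100 103  92  73  63
  68  86] | [ 78  96 127 149 142 115  85  77  76  75  75  75]
197 [ 58  60  68  90 127 148 140 110  74  63  69  80  93 101 104  96  74  62
  69  87] | [ 68  90 126 147 140 110  77  64  68  71  74  76]
198 [ 59  59  63  85 114 133 127 105  86  82  83  88  95 100 104  95  77  70
  81 100] | [ 65  85 113 134 129 105  89  87  96 103 116 123]
199 [ 66  63  67  83 105 127 130 128 134 132 123 110  99 101 104  99  78  74
  95 113] | [ 68  83 108 125 129 130 135 139 144 152 167 175]
200 [ 97  89  94 101 118 131 141 158 172 169 152 132 110 104 106 100  82  82
  99 
[... 1719 characters left out ...]
 190]
213 [221 215 202 182 159 147 152 160 155 142 137 137 139 141 141 140 138 136
 137 133] | [205 191 173 154 154 169 178 185 189 196 201 204]
214 [198 189 171 154 141 142 154 161 153 143 138 139 140 138 137 137 137 138
 137 136] | [171 156 146 141 154 169 181 191 202 214 220 223]
215 [167 153 136 122 122 138 154 162 152 149 149 144 142 141 141 139 140 137
 135 133] | [135 122 123 139 155 168 180 200 215 224 229 230]
216 [140 133 129 123 128 145 161 162 160 162 164 160 159 162 163 159 149 144
 141 137] | [128 125 129 145 159 167 177 195 211 220 225 228]
217 [131 147 157 156 152 161 168 170 167 163 163 167 178 186 187 181 169 160
 158 160] | [157 153 151 159 167 171 174 180 189 199 208 214]
```

Run:
```python
from go import *; import cv2
from h import *
c=robot.camera("top"); s=robot.camera("side"); p0=np.array([.178,-.52,.216])
for z in (-.019,.054,.1): print(np.round(proj(c,p0+[0,0,z]),1), np.round(proj(s,p0+[0,0,z]),1))
a=cv2.imread("pics/top0.png")[300:380,500:640]; b=cv2.imread("pics/side0.png")[60:140,370:450]
cv2.imwrite("pics/f.png",np.hstack([cv2.resize(a,(700,400)),cv2.resize(b,(400,400))])[:,:1100][:, :])
i=cv2.imread("pics/f.png"); cv2.imwrite("pics/f.png",cv2.resize(i,(800,291)))
```

```text
[541.6 325.6] [397.4 129.9]
[558.  329.7] [398.7 114.9]
[569.6 332.7] [399.5 105.2]
```

View pics/f.png

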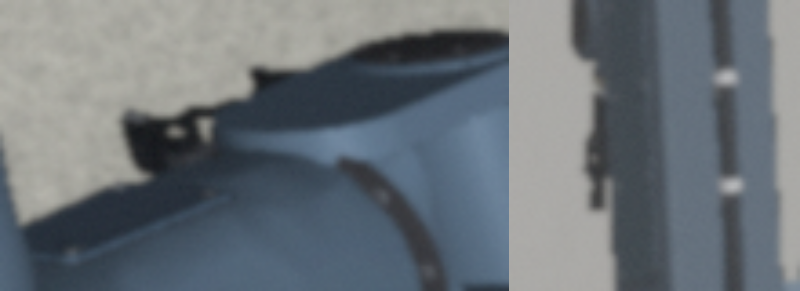

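Side half: tip at about (595,208), i.e. 10 image rows higher than predicted; the top half agrees with a height offset (~35 mm), not a sideways one. So lower the tool further and push, watching the force.

```bash
python3 -m inch '{"dp":[[0,0,0.03],[0.05,0,0.03],[0.09,0,0.03],[0.12,0,0.03],[0.15,0,0.03],[0.18,0,0.03],[0.18,0,0.03]],"roll":[0,0,0,0,0,0,0],"claw":[1,1,1,1,1,1,1]}'; python3 go.py;python3 look.py | grep -v "^ *[67] "
```

```text
clock: 7.72
tool_pos: [0.5721, 0.0853, 0.0664]
eef_rot: [0.84, 0.543, 0.0, -0.0]
ft_force: [0.7, -0.1, -0.0]
finger_gap: 0.0002
grip_force: 0.1
t 7.725 feeder mm [-34.9  92.6  66.4] world [0.5721 0.0853 0.0664] yaw 65.7 F [ 0.7  -0.14 -0.  ] gap 0.0002 q [0.07 0.59 1.69 0.   0.86 0.49]
0 [306.3 211.6]
-0.019 [306.5 216.2]
0.054 [305.9 198.3]
down [305.8 206.1]
up [298.8 212.6]
     296 297 298 299 300 301 302 303 304 305 306 307 308 309 310 311 312 313 314 315
196 [ 63  59  59  63  62  64  57  58  58  58  59  58  58  59  60  65  65  65
  81 114] | [ 78  96 127 149 142 115  85  77  76  75  75  75]
197 [ 59  59  60  66  69  67  64  63  61  59  58  59  58  59  63  66  72  80
  91 117] | [ 68  90 126 147 140 110  77  64  68  71  74  76]
198 [ 56  57  60  70  81  83  73  68  65  61  62  62  61  65  81  96 112 125
 128 131] | [ 65  85 113 134 129 105  89  87  96 103 116 123]
199 [ 63  59  63  77  92  97  85  80  80  72  68  63  64  80 114 143 161 168
 165 153] | [ 68  83 108 125 129 130 135 139 144 152 167 175]
200 [ 98  88  93 101 110 107  95  90  93  89  83  71  70  99 143 172 184 186
 1
[... 1722 characters left out ...]
 190]
213 [181 149 113  95 105 128 138 136 134 136 137 139 140 141 140 139 140 138
 136 136] | [205 191 173 154 154 169 178 185 189 196 201 204]
214 [151 129  96  85  97 124 137 137 136 135 136 138 138 135 138 138 137 138
 138 133] | [171 156 146 141 154 169 181 191 202 214 220 223]
215 [129 114  98  92  99 124 138 136 133 136 137 136 137 137 137 136 137 137
 136 134] | [135 122 123 139 155 168 180 200 215 224 229 230]
216 [121 122 125 121 118 128 138 134 130 134 135 136 138 139 138 138 136 135
 136 132] | [128 125 129 145 159 167 177 195 211 220 225 228]
217 [134 155 167 160 140 137 138 129 125 128 130 132 136 138 138 137 134 134
 134 130] | [157 153 151 159 167 171 174 180 189 199 208 214]
```

The ball has moved to about (302.5,207): pushing works. Continue past centre.

```bash
python3 -m inch '{"dp":[[0.025,0,0],[0.05,0,0],[0.075,0,0],[0.1,0,0],[0.125,0,0],[0.125,0,0],[0.125,0,0]],"roll":[0,0,0,0,0,0,0],"claw":[1,1,1,1,1,1,1]}'; python3 go.py;python3 look.py | cut -c1-90| grep -A100 "^ *296"
```

```text
clock: 8.65
tool_pos: [0.5822, 0.1076, 0.0663]
eef_rot: [0.84, 0.542, -0.0, -0.0]
ft_force: [-0.3, 0.5, 0.1]
finger_gap: -0.0
grip_force: 0.0
t 8.65 feeder mm [-35.  117.2  66.3] world [0.5822 0.1076 0.0663] yaw 65.7 F [-0.34  0.45  0.11] gap -0.0 q [ 0.1   0.61  1.65 -0.    0.88  0.53]
     296 297 298 299 300 301 302 303 304 305 306 307 308 309 310 311 312 313 314 315
196 [ 60  59  60  61  60  59  57  58  59  59  59  60  63  72  70  66  65  65
  78 111] | [ 78  96 127 149 142 115  85  77  76  75  75  75]
197 [ 60  58  60  58  61  60  59  57  55  57  56  60  58  61  64  69  73  79
  90 116] | [ 68  90 126 147 140 110  77  64  68  71  74  76]
198 [ 58  56  57  58  58  59  59  57  58  58  56  58  61  63  77  96 114 124
 129 132] | [ 65  85 113 134 129 105  89  87  96 103 116 123]
199 [ 65  62  60  62  59  60  57  59  57  59  58  61  70  90 118 141 160 168
 166 154] | [ 68  83 108 125 129 130 135 139 144 152 167 175]
200 [ 98  83  69  62  61  60  61  60  60  61  62  71  93 127 157 176 184 186
 179 160] | [ 93 103 117 128 140 160 177 182 180 182 189 195]
201 [145 126  94  75  71  67  64
[... 1630 characters left out ...]
 190]
213 [ 71  61  63  73  88 107 117 123 132 134 137 140 140 139 139 139 139 138
 136 135] | [205 191 173 154 154 169 178 185 189 196 201 204]
214 [ 80  74  71  80  97 111 117 122 131 136 137 139 137 137 137 137 136 137
 137 135] | [171 156 146 141 154 169 181 191 202 214 220 223]
215 [111 112 100  94 106 112 117 123 131 135 136 136 138 137 138 135 137 136
 137 133] | [135 122 123 139 155 168 180 200 215 224 229 230]
216 [135 143 124 111 112 118 116 120 127 134 136 136 137 139 137 138 136 137
 135 131] | [128 125 129 145 159 167 177 195 211 220 225 228]
217 [130 141 133 119 118 118 113 117 121 128 131 134 135 139 138 136 136 135
 134 128] | [157 153 151 159 167 171 174 180 189 199 208 214]
```

Ball now at (297.5,212.5), the predicted "up" place: pawl is up. Move above the gap between pegs 270° and 330°.

```bash
python3 -m inch '{"dp":[[-0.08,0,0],[-0.1,0,-0.15],[-0.1,0,-0.3],[-0.1,0,-0.35],[-0.35,0.1,-0.35],[-0.6,0.2,-0.35],[-0.85,0.31,-0.35],[-0.87,0.31,-0.35]],"roll":[0,0,0,0,0,0,0,0],"claw":[1,1,1,1,1,1,1,1]}'; python3 -m inch '{"dp":[[0,0,0],[0,0,0],[0,0,0]],"roll":[0,0,0],"claw":[1,1,1]}'; python3 go.py
python3 - <<'E'
from go import *
print(scaled(W(28,-58,.04),1.145))
E
```

```text
clock: 9.7
tool_pos: [0.5664, -0.0797, 0.1355]
eef_rot: [0.841, 0.541, -0.0, -0.0]
ft_force: [0.3, -0.3, -0.2]
finger_gap: 0.0
grip_force: 0.0
clock: 10.07
tool_pos: [0.5672, -0.0755, 0.1363]
eef_rot: [0.84, 0.543, -0.0, -0.0]
ft_force: [0.1, 0.1, -0.2]
finger_gap: -0.0001
grip_force: 0.0
t 10.075 feeder mm [ 27.1 -55.7 136.3] world [ 0.5672 -0.0755  0.1363] yaw 65.8 F [ 0.13  0.05 -0.21] gap -0.0001 q [-0.21  0.48  1.67  0.    0.99  0.21]
(array([-0.011,  0.005,  0.481]), 0.004)
```

```bash
python3 -m inch '{"dp":[[-0.01,0.01,0.15],[-0.01,0.01,0.3],[-0.01,0.01,0.43],[-0.01,0.01,0.43],[-0.01,0.01,0.43]],"roll":[0,0,0,0,0],"claw":[1,1,1,1,1]}'; python3 go.py
python3 - <<'E'
from go import *; import cv2
from h import *
c=robot.camera("side"); p=robot.sense()["tool_pos"]
for z in (.03,.045,.06,.075): print(z,np.round(proj(c,[*p[:2],z]),1))
print("peg270 top/foot",proj(c,W(0,-62,.055)),proj(c,W(0,-62,.02)),"peg330",proj(c,W(53.7,-31,.055)))
b=c["pixels"].astype(int).mean(2).astype(int)
print("   ",*range(298,326))
for r in range(186,206): print(r,*b[r,298:326])
E
```

```text
clock: 10.7
tool_pos: [0.5688, -0.0788, 0.0514]
eef_rot: [0.84, 0.543, 0.0, 0.0]
ft_force: [-0.0, -0.1, 0.1]
finger_gap: 0.0002
grip_force: 0.0
t 10.7 feeder mm [ 29.9 -58.1  51.4] world [ 0.5688 -0.0788  0.0514] yaw 65.7 F [-0.03 -0.1   0.11] gap 0.0002 q [-0.22  0.61  1.71  0.    0.82  0.2 ]
0.03 [310.8 200.3]
0.045 [310.7 196.9]
0.06 [310.6 193.6]
0.075 [310.5 190.2]
peg270 top/foot (317.6978889240835, 195.80636977871575) (317.7992835005961, 203.58663860351) peg330 (302.19149316744847, 196.22743922130215)
    298 299 300 301 302 303 304 305 306 307 308 309 310 311 312 313 314 315 316 317 318 319 320 321 322 323 324 325
186 152 150 150 152 149 150 148 146 131 108 101 100 100 86 70 79 109 135 146 148 147 148 150 149 149 149 150 148
187 151 149 150 150 149 150 149 144 129 106 100 100 101 88 72 82 111 138 146 148 150 149 150 150 150 149 149 149
188 151 151 151 149 150 150 149 144 129 106 97 101 102 88 71 79 113 138 145 148 148 149 148 148 150 150 149 149
189 152 150 150 151 147 148 150 144 129 105 98 101 100 88 76 88 117 140 147 147 150 149 150 149 149 149 151 149
190 148 147 147 148 
[... 1053 characters left out ...]
57 55 60 61
200 90 100 117 129 128 127 130 135 133 127 126 128 126 123 122 120 116 118 128 128 119 105 93 84 75 69 77 90
201 148 153 148 141 139 150 161 170 171 169 164 164 155 148 147 146 138 134 135 141 140 136 132 124 111 106 112 128
202 190 196 183 159 149 163 177 189 198 201 203 201 194 185 179 176 168 157 152 154 158 158 157 153 145 140 142 149
203 200 208 198 176 165 174 190 203 215 222 223 223 220 215 211 204 191 176 163 159 162 163 163 161 158 152 147 151
204 201 207 203 193 184 184 196 207 217 223 226 228 226 223 218 209 197 181 164 155 159 160 160 159 153 148 140 141
205 214 218 217 213 206 198 196 196 201 208 215 217 216 211 203 198 194 186 164 149 147 150 149 146 142 137 133 136
```

Finger bottom is at row 192 (z≈0.067 with TCP 0.051), so tip = TCP+16 mm. Descend to tip ≈ 0.038 and close up to the peg.

```bash
python3 -m inch '{"dp":[[0,0,0.05],[0,0,0.1],[0,0,0.145],[0,0,0.145],[-0.01,-0.02,0.145],[-0.02,-0.04,0.145],[-0.02,-0.04,0.145]],"roll":[0,0,0,0,0,0,0],"claw":[1,1,1,1,1,1,1]}'; python3 go.py
python3 - <<'E'
import numpy as np
for d in (19,):
  for f in np.arange(2.5,21,2.5):
    a=np.radians(f);x,y=d,-62
    X=np.cos(a)*x+np.sin(a)*y;Y=-np.sin(a)*x+np.cos(a)*y
    print(f,np.round([(Y-y)/200,(X-x)/200],3),round(f/45,3))
E
```

```text
clock: 11.62
tool_pos: [0.559, -0.0794, 0.0216]
eef_rot: [0.84, 0.542, 0.0, 0.0]
ft_force: [0.4, -0.6, -0.5]
finger_gap: -0.0002
grip_force: 0.0
t 11.625 feeder mm [ 21.2 -62.8  21.6] world [ 0.559  -0.0794  0.0216] yaw 65.7 F [ 0.42 -0.63 -0.46] gap -0.0002 q [-0.22  0.64  1.74  0.    0.75  0.2 ]
2.5 [-0.004 -0.014] 0.056
5.0 [-0.007 -0.027] 0.111
7.5 [-0.01  -0.041] 0.167
10.0 [-0.012 -0.055] 0.222
12.5 [-0.013 -0.069] 0.278
15.0 [-0.014 -0.083] 0.333
17.5 [-0.014 -0.098] 0.389
20.0 [-0.014 -0.112] 0.444
```

```bash
python3 -m inch '{"dp":[[-0.004,-0.014,0],[-0.007,-0.027,0],[-0.01,-0.041,0],[-0.012,-0.055,0],[-0.013,-0.069,0],[-0.014,-0.083,0],[-0.014,-0.098,0],[-0.014,-0.112,0]],"roll":[0.056,0.111,0.167,0.222,0.278,0.333,0.389,0.444],"claw":[1,1,1,1,1,1,1,1]}'; python3 go.py
cat > tgt.py <<'E'
from go import *
import sys
d=float(sys.argv[1])
for f in map(float,sys.argv[2:]):
    a=np.radians(f); X=np.cos(a)*d-np.sin(a)*62; Y_=-np.sin(a)*d-np.cos(a)*62
    print(f,scaled(W(X,Y_,.0216),1.145-a))
E
python3 tgt.py 19 22.5 25 30 35 40
python3 fit.py | head -1
python3 -c "
from fit import *
import fit
for w in (0,-.2,-.4): 
  q=wpt([.5656,-.0135,-.4264,w],('cap',48,240,.036)); print(w,proj(T,q),proj(S,q))"
```

```text
clock: 12.62
tool_pos: [0.5379, -0.0729, 0.0217]
eef_rot: [0.922, 0.388, 0.0, 0.0]
ft_force: [-0.1, -1.1, 0.5]
finger_gap: -0.0
grip_force: 0.5
t 12.625 feeder mm [ -0.7 -65.5  21.7] world [ 0.5379 -0.0729  0.0217] yaw 45.6 F [-0.09 -1.14  0.51] gap -0.0 q [-0.22  0.62  1.8  -0.    0.72  0.55]
22.5 (array([-0.005, -0.028,  0.   ]), 0.056)
25.0 (array([-0.008, -0.041,  0.   ]), 0.112)
30.0 (array([-0.013, -0.069,  0.   ]), 0.223)
35.0 (array([-0.015, -0.098,  0.   ]), 0.334)
40.0 (array([-0.015, -0.126,  0.   ]), 0.445)
cap px [338.96666667 195.23333333] [321.         205.56521739] tri [ 0.52231877 -0.01742379  0.03827993] [ 0.52415689 -0.01747733  0.03857842] plane T [ 0.52268399 -0.01759624  0.036     ] S [ 0.52485758 -0.03009819  0.032     ]
cap px [338.875 195.   ] [321.         205.56521739] tri [ 0.52296657 -0.01712196  0.03855462] [ 0.52413908 -0.01715645  0.03874567] plane T [ 0.52337715 -0.01731464  0.036     ] S [ 0.52485758 -0.03009819  0.032     ]
0 (347.0072910827079, 194.14338672484004) (320.71019195175836, 203.33946095449548)
-0.2 (344.18891791939313, 195.6620560911875) (321.8105480151103, 204.3234736576982)
-0.4 (341.11127968989047, 196.59343004257238) (322.46698390809433, 205.4022195962272)
```

```bash
python3 -m inch '{"dp":[[-0.004,-0.014,0],[-0.007,-0.027,0],[-0.01,-0.041,0],[-0.012,-0.055,0],[-0.013,-0.069,0],[-0.014,-0.083,0],[-0.014,-0.098,0],[-0.014,-0.112,0]],"roll":[0.056,0.111,0.167,0.222,0.278,0.333,0.389,0.444],"claw":[1,1,1,1,1,1,1,1]}'; python3 go.py
python3 tgt.py 21 42.5 50 55 60
python3 - <<'E'
from fit import *
print(cs)
for w in (-.6,-.7,-.8,-1.047): 
  q=wpt([.5656,-.0135,-.4264,w],('cap',48,240,.036)); print(w,proj(T,q),proj(S,q))
E
```

```text
clock: 13.82
tool_pos: [0.5198, -0.0592, 0.0215]
eef_rot: [0.975, 0.222, 0.0, 0.0]
ft_force: [-0.0, -0.1, 0.1]
finger_gap: 0.0001
grip_force: 0.5
t 13.825 feeder mm [-22.8 -60.6  21.5] world [ 0.5198 -0.0592  0.0215] yaw 25.7 F [-0.03 -0.11  0.07] gap 0.0001 q [-0.2   0.59  1.85 -0.    0.7   0.92]
42.5 (array([-0.009, -0.016, -0.001]), 0.058)
50.0 (array([-0.018, -0.058, -0.001]), 0.225)
55.0 (array([-0.021, -0.086, -0.001]), 0.336)
60.0 (array([-0.022, -0.115, -0.001]), 0.447)Traceback (most recent call last):
  File "<stdin>", line 1, in <module>
  File "fit.py", line 10, in <module>
    ct,cs=cen(T),cen(S)
                 ~~~^^^
  File "fit.py", line 9, in cen
    k=[i for i in range(1,n) if 300<ce[i][0]<370 and 170<ce[i][1]<230 and s[i,4]>8]; k=max(k,key=lambda i:s[i,4]); return ce[k]
                                                                                       ~~~^^^^^^^^^^^^^^^^^^^^^^^
ValueError: max() iterable argument is empty
```

```bash
python3 -m inch '{"dp":[[-0.008,-0.016,0],[-0.011,-0.03,0],[-0.014,-0.044,0],[-0.017,-0.058,0],[-0.02,-0.072,0],[-0.021,-0.086,0],[-0.022,-0.097,0],[-0.022,-0.097,0]],"roll":[0.056,0.111,0.167,0.222,0.278,0.333,0.38,0.38],"claw":[1,1,1,1,1,1,1,1]}'; python3 go.py
python3 -m inch '{"dp":[[0,0.04,0],[0,0.05,-0.1],[0,0.05,-0.3],[-0.2,0.2,-0.5],[-0.4,0.4,-0.6],[-0.6,0.6,-0.6],[-0.6,0.8,-0.6],[-0.6,0.9,-0.6]],"roll":[0,0,0,0,0,0,0,0],"claw":[1,1,1,1,1,1,1,1]}'; python3 -m inch '{"dp":[[0,0,0],[0,0,0]],"roll":[0,0],"claw":[1,1]}'; python3 go.py
python3 - <<'E'
from fit import *
print(ct,cs,cv2.imwrite("pics/g.png",cv2.resize(np.hstack([T["pixels"][140:240,265:395,::-1],S["pixels"][165:265,250:380,::-1]]),None,fx=3,fy=3,interpolation=cv2.INTER_CUBIC)))
for w in (0,-.8,-.9,-1.047,-1.15): 
  q=wpt([.5656,-.0135,-.4264,w],('cap',48,240,.036)); print(w,proj(T,q),proj(S,q))
E
```

```text
clock: 14.92
tool_pos: [0.5074, -0.0435, 0.0214]
eef_rot: [0.997, 0.076, 0.0, -0.0]
ft_force: [-0.1, -0.5, -0.0]
finger_gap: -0.0001
grip_force: 0.0
t 14.925 feeder mm [-40.5 -51.4  21.4] world [ 0.5074 -0.0435  0.0214] yaw 8.7 F [-0.09 -0.55 -0.02] gap -0.0001 q [-0.18  0.57  1.89  0.    0.68  1.24]
clock: 15.92
tool_pos: [0.4157, -0.2417, 0.1417]
eef_rot: [0.997, 0.075, 0.0, 0.0]
ft_force: [0.6, 0.5, 0.0]
finger_gap: 0.0001
grip_force: 0.0
clock: 16.18
tool_pos: [0.4156, -0.2385, 0.1411]
eef_rot: [0.997, 0.076, -0.0, -0.0]
ft_force: [-0.1, -0.0, 0.3]
finger_gap: -0.0
grip_force: 0.0
t 16.175 feeder mm [ -43.5 -266.9  141.1] world [ 0.4156 -0.2385  0.1411] yaw 8.7 F [-0.12 -0.03  0.3 ] gap -0.0 q [-0.62  0.32  1.9   0.    0.91  0.8 ]
cap px [331.90425532 195.55319149] [322.90909091 209.36363636] tri [0.52150904 0.00321627 0.0340463 ] [0.51576231 0.00342395 0.03311996] plane T [0.52119832 0.00333257 0.036     ] S [0.51586703 0.0013262  0.032     ]
[331.90425532 195.55319149] [322.90909091 209.36363636] True
0 (347.0072910827079, 194.14338672484004) (320.71019195175836, 203.33946095449548)
-0.8 (334.68052529676777, 196.5661953504686) (322.3332341252638, 207.67703126348093)
-0.9 (333.110422425087, 196.1634698225496) (321.9925348684246, 208.2372443982299)
-1.047 (330.8925848298253, 195.2960278729579) (321.27506006166925, 209.03182589265288)
-1.15 (329.4255106694782, 194.50197793806467) (320.6248805824265, 209.55942961940386)
```

View pics/g.png

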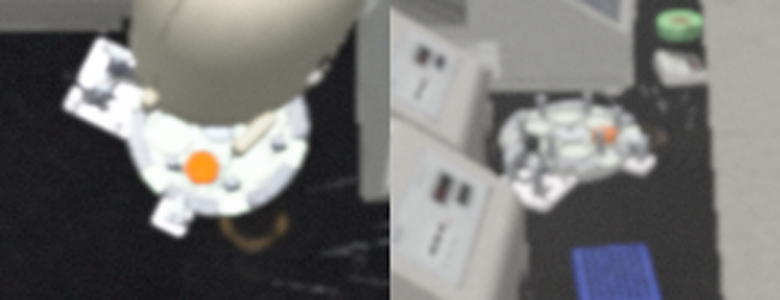

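Pawl still up, cap at (203,168) near the pointer, pegs at (172,163),(232,182),(280,147). Compare the peg positions with the start to get the remaining angle.

Run:
```python
from fit import *
a=cv2.imread("pics/top0.png").astype(float).mean(2); b=T["pixels"].astype(float).mean(2)
def pk(im,u,v):
    r=im[int(v)-4:int(v)+5,int(u)-4:int(u)+5]; w=np.clip(170-r,0,None); yy,xx=np.mgrid[int(v)-4:int(v)+5,int(u)-4:int(u)+5]
    return (w*xx).sum()/w.sum(),(w*yy).sum()/w.sum()
P=[.5656,-.0135]
for u,v in ((321.5,193.5),(341,201),(357,189.5)):
    A,B=pk(a,u,v),pk(b,u,v); wa,wb=plane(T,*A,.042)[:2]-P,plane(T,*B,.042)[:2]-P
    an=lambda q:np.arctan2(q[1],q[0]); print(np.round(A,1),np.round(B,1),np.hypot(*wa).round(4),np.hypot(*wb).round(4),"dw",an(wb)-an(wa))
```

```text
cap px [331.90425532 195.55319149] [322.90909091 209.36363636] tri [0.52150904 0.00321627 0.0340463 ] [0.51576231 0.00342395 0.03311996] plane T [0.52119832 0.00333257 0.036     ] S [0.51586703 0.0013262  0.032     ]
[321.4 193.6] [323.2 195.5] 0.0628 0.0627 dw 0.12382892616826346
[342.9 199.1] [342.2 202.1] 0.0572 0.0655 dw -0.06405456957339073
[356.6 190.7] [357.4 188.8] 0.0627 0.0623 dw 0.10206693448798898
```

Wheel is at about -0.93; push about 6.5° more.

```bash
python3 -m inch '{"dp":[[0.25,-0.25,0],[0.5,-0.5,0],[0.6,-0.75,0],[0.6,-0.84,0.1],[0.6,-0.84,0.35],[0.6,-0.84,0.55],[0.6,-0.84,0.6],[0.6,-0.84,0.6]],"roll":[0,0,0,0,0,0,0,0],"claw":[1,1,1,1,1,1,1,1]}';  python3 -m inch '{"dp":[[0,0,0],[0,0,0]],"roll":[0,0],"claw":[1,1]}';python3 go.py; python3 -c "
from go import *
print(scaled(W(-40.5,-51.4,.0216),np.radians(8.7)),scaled(W(-46.1,-46.5,.0216),np.radians(2.2)))"
```

```text
clock: 17.38
tool_pos: [0.5093, -0.0553, 0.0218]
eef_rot: [0.997, 0.075, -0.0, -0.0]
ft_force: [1.4, -0.4, 0.7]
finger_gap: -0.0001
grip_force: 0.0
clock: 17.62
tool_pos: [0.5098, -0.0556, 0.0226]
eef_rot: [0.997, 0.075, 0.001, 0.0]
ft_force: [0.0, -0.4, -0.0]
finger_gap: -0.0002
grip_force: 0.0
t 17.625 feeder mm [-33.4 -61.4  22.6] world [ 0.5098 -0.0556  0.0226] yaw 8.6 F [ 0.03 -0.42 -0.01] gap -0.0002 q [-0.2   0.58  1.88 -0.    0.68  1.22]
(array([-0.003, -0.061,  0.005]), -0.001) (array([-0.013, -0.097,  0.005]), 0.143)
```

Push, back off and look again; then go on toward the lever's outer side.

```bash
python3 -m inch '{"dp":[[0,-0.02,0],[-0.002,-0.04,0],[-0.004,-0.06,0],[-0.008,-0.078,0],[-0.013,-0.098,0],[-0.013,-0.098,0],[-0.013,-0.098,0]],"roll":[0,0,0,0.07,0.143,0.143,0.143],"claw":[1,1,1,1,1,1,1]}'; python3 go.py
python3 -m inch '{"dp":[[0,0.04,0],[0,0.05,-0.1],[0,0.05,-0.3],[-0.2,0.2,-0.5],[-0.4,0.4,-0.6],[-0.6,0.6,-0.6],[-0.6,0.8,-0.6],[-0.6,0.9,-0.6]],"roll":[0,0,0,0,0,0,0,0],"claw":[1,1,1,1,1,1,1,1]}'; python3 -m inch '{"dp":[[0,0,0],[0,0,0]],"roll":[0,0],"claw":[1,1]}'
python3 - <<'E'
from fit import *
a=cv2.imread("pics/top0.png").astype(float).mean(2); b=T["pixels"].astype(float).mean(2)
def pk(im,u,v):
    r=im[int(v)-4:int(v)+5,int(u)-4:int(u)+5]; w=np.clip(170-r,0,None); yy,xx=np.mgrid[int(v)-4:int(v)+5,int(u)-4:int(u)+5]
    return (w*xx).sum()/w.sum(),(w*yy).sum()/w.sum()
P=[.5656,-.0135]
for u,v in ((321.5,193.5),(357,189.5)):
    A,B=pk(a,u,v),pk(b,u,v); wa,wb=plane(T,*A,.042)[:2]-P,plane(T,*B,.042)[:2]-P
    an=lambda q:np.arctan2(q[1],q[0]); print(np.round(A,1),np.round(B,1),"dw",an(wb)-an(wa))
E
```

```text
clock: 18.5
tool_pos: [0.5037, -0.0364, 0.0214]
eef_rot: [1.0, 0.02, 0.0, -0.0]
ft_force: [1.3, -0.9, -0.6]
finger_gap: 0.0001
grip_force: 0.0
t 18.5 feeder mm [-46.9 -46.4  21.4] world [ 0.5037 -0.0364  0.0214] yaw 2.3 F [ 1.27 -0.95 -0.58] gap 0.0001 q [-0.16  0.57  1.9   0.    0.67  1.37]
clock: 19.5
tool_pos: [0.3904, -0.223, 0.1417]
eef_rot: [1.0, 0.018, 0.0, 0.0]
ft_force: [0.3, 0.6, -0.3]
finger_gap: -0.0
grip_force: 0.0
clock: 19.75
tool_pos: [0.3906, -0.22, 0.1411]
eef_rot: [1.0, 0.02, -0.0, -0.0]
ft_force: [-0.4, -0.0, -0.7]
finger_gap: -0.0
grip_force: 0.0
cap px [330.02061856 194.74226804] [321.4 210.4] tri [0.52415893 0.00872648 0.03183759] [0.52132249 0.00881996 0.03137631] plane T [0.52348959 0.00895624 0.036     ] S [0.52125931 0.00998035 0.032     ]
[321.4 193.6] [321.2 193.5] dw -0.009261270820684064
[356.6 190.7] [356.6 191.3] dw -0.021442499459335185
```

Wheel ≈ -1.06, cap at the pointer. Now around to the outer side of the lever, yaw 90°.

```bash
python3 -m inch '{"dp":[[0,-0.2,-0.1],[0,-0.4,-0.1],[0,-0.6,-0.1],[0,-0.8,-0.1],[0,-0.98,-0.1],[0,-0.98,-0.1],[0,-0.98,-0.1]],"roll":[-0.2,-0.4,-0.6,-0.8,-0.98,-0.98,-0.98],"claw":[1,1,1,1,1,1,1]}'; python3 -c "
from go import *
for t in ([.42,.175,.165],[.594,.17,.165]): print(scaled(t,np.pi/2))"
```

```text
clock: 20.72
tool_pos: [0.3831, -0.0249, 0.1615]
eef_rot: [0.919, 0.393, 0.0, 0.0]
ft_force: [-0.6, -0.9, -0.2]
finger_gap: -0.0001
grip_force: 0.0
(array([ 0.85 , -0.557, -0.018]), -0.971)
(array([ 1.433,  0.089, -0.018]), -0.971)
```

```bash
python3 -m inch '{"dp":[[0.2,-0.14,-0.02],[0.4,-0.28,-0.02],[0.6,-0.42,-0.02],[0.85,-0.56,-0.02],[0.85,-0.56,-0.02],[0.85,-0.56,-0.02],[0.85,-0.56,-0.02]],"roll":[-0.2,-0.4,-0.6,-0.8,-0.97,-0.97,-0.97],"claw":[1,1,1,1,1,1,1]}'; python3 -c "
from go import *
for t in ([.594,.172,.165],[.594,.172,.066]): print(scaled(t,np.pi/2))"
```

```text
clock: 21.6
tool_pos: [0.4197, 0.1744, 0.1653]
eef_rot: [0.709, 0.705, -0.0, -0.0]
ft_force: [0.4, 0.7, 0.1]
finger_gap: -0.0001
grip_force: 0.0
(array([-0.007,  0.872,  0.002]), -0.007)
(array([-0.007,  0.872,  0.497]), -0.007)
```

```bash
python3 -m inch '{"dp":[[0,0.2,0],[0,0.4,0],[0,0.6,0],[0,0.8,0],[0,0.87,0],[0,0.87,0],[0,0.87,0]],"roll":[0,0,0,0,0,0,0],"claw":[1,1,1,1,1,1,1]}'; python3 -m inch '{"dp":[[0,0,0.1],[0,0,0.2],[0,0,0.3],[0,0,0.4],[0,0,0.49],[0,0,0.49],[0,0,0.49]],"roll":[0,0,0,0,0,0,0],"claw":[1,1,1,1,1,1,1]}'; python3 go.py; python3 -c "
from go import *
for y in (150,140,130,120): 
  print(y,scaled(np.r_[(robot.sense()['tool_pos'][:2]-(180-y)/1e3*ey),.066]))"
```

```text
clock: 22.48
tool_pos: [0.5929, 0.1746, 0.1653]
eef_rot: [0.708, 0.706, -0.0, -0.0]
ft_force: [-0.4, 0.1, 0.2]
finger_gap: 0.0002
grip_force: 0.0
clock: 23.35
tool_pos: [0.5939, 0.1752, 0.0679]
eef_rot: [0.707, 0.707, 0.0, 0.0]
ft_force: [0.8, 0.3, 0.2]
finger_gap: 0.0001
grip_force: 0.0
t 23.35 feeder mm [-52.3 183.5  67.9] world [0.5939 0.1752 0.0679] yaw 89.9 F [0.84 0.35 0.23] gap 0.0001 q [0.21 0.65 1.58 0.   0.92 0.21]
150 (array([-0.137, -0.062,  0.01 ]), 0.0)
140 (array([-0.182, -0.083,  0.01 ]), 0.0)
130 (array([-0.228, -0.103,  0.01 ]), 0.0)
120 (array([-0.273, -0.124,  0.01 ]), 0.0)
```

```bash
python3 -m inch '{"dp":[[-0.03,-0.014,0.01],[-0.06,-0.027,0.01],[-0.09,-0.041,0.01],[-0.115,-0.052,0.01],[-0.14,-0.063,0.01],[-0.165,-0.075,0.01],[-0.19,-0.086,0.01],[-0.19,-0.086,0.01]],"roll":[0,0,0,0,0,0,0,0],"claw":[1,1,1,1,1,1,1,1]}'; python3 -m inch '{"dp":[[-0.02,-0.01,0],[-0.04,-0.018,0],[-0.06,-0.027,0],[-0.08,-0.036,0],[-0.1,-0.045,0],[-0.1,-0.045,0]],"roll":[0,0,0,0,0,0],"claw":[1,1,1,1,1,1]}';python3 go.py
```

```text
clock: 24.35
tool_pos: [0.5761, 0.1367, 0.0653]
eef_rot: [0.708, 0.707, -0.0, -0.0]
ft_force: [-0.3, 0.5, 0.1]
finger_gap: 0.0
grip_force: 0.6
clock: 25.1
tool_pos: [0.5674, 0.1168, 0.0655]
eef_rot: [0.708, 0.707, 0.0, 0.0]
ft_force: [-0.1, -1.0, -0.9]
finger_gap: -0.0001
grip_force: 0.0
t 25.1 feeder mm [-52.3 119.4  65.5] world [0.5674 0.1168 0.0655] yaw 89.9 F [-0.14 -1.   -0.89] gap -0.0001 q [ 0.12  0.59  1.69 -0.    0.86  0.12]
```

```bash
python3 -m inch '{"dp":[[0.1,0.03,0],[0.15,0.03,-0.15],[0.15,0.03,-0.4],[0.15,-0.2,-0.5],[0.15,-0.45,-0.5],[0.15,-0.7,-0.5],[0.15,-0.95,-0.5],[0.15,-0.95,-0.5]],"roll":[0,0,0,0,0,0,0,0],"claw":[1,1,1,1,1,1,1,1]}'; python3 -m inch '{"dp":[[0.3,0,0],[0.6,0,0],[0.9,0,0],[0.9,0,0],[0.9,0,0]],"roll":[0,0,0,0,0],"claw":[1,1,1,1,1]}';python3 go.py
python3 - <<'E'
from fit import *
from go import W
a=cv2.imread("pics/side0.png")
f=lambda im,x,y,w,h,s:cv2.resize(im[y:y+h,x:x+w],None,fx=s,fy=s,interpolation=cv2.INTER_CUBIC)
t0=cv2.imread("pics/top0.png");t1=T["pixels"][:,:,::-1];s1=S["pixels"][:,:,::-1]
cv2.imwrite("pics/k.png",np.vstack([np.hstack([f(a,280,185,60,40,6.5),f(s1,280,185,60,40,6.5)]),np.hstack([f(t0,280,150,60,40,6.5),f(t1,280,150,60,40,6.5)])]))
g=lambda im,u,v:(lambda w,yy,xx:((w*xx).sum()/w.sum(),(w*yy).sum()/w.sum()))(np.clip(130-im[v-4:v+5,u-4:u+5].astype(float).mean(2),0,None),*np.mgrid[v-4:v+5,u-4:u+5])
print("ball side",g(a,304,206),g(s1,304,206)); print("peg",g(t0,321,193),g(t1,321,193),g(t0,357,190),g(t1,357,190))
E
```

```text
clock: 26.1
tool_pos: [0.3751, 0.1481, 0.1656]
eef_rot: [0.707, 0.707, -0.0, -0.0]
ft_force: [0.1, 0.8, 0.3]
finger_gap: 0.0003
grip_force: 0.0
clock: 26.72
tool_pos: [0.3776, 0.3276, 0.1652]
eef_rot: [0.707, 0.707, -0.0, 0.0]
ft_force: [0.7, -0.5, -0.8]
finger_gap: -0.0004
grip_force: 0.0
t 26.725 feeder mm [-312.2  232.8  165.2] world [0.3776 0.3276 0.1652] yaw 90.0 F [ 0.75 -0.46 -0.83] gap -0.0004 q [ 0.62  0.32  1.83 -0.    0.99  0.62]
cap px [330.02061856 194.74226804] [321.5625 210.375 ] tri [0.52412103 0.00873948 0.03207327] [0.52069473 0.00885407 0.03151598] plane T [0.52348959 0.00895624 0.036     ] S [0.52064613 0.00975477 0.032     ]
ball side (np.float64(304.61495535714283), np.float64(206.29017857142856)) (np.float64(304.5957683741648), np.float64(206.29510022271717))
peg (np.float64(nan), np.float64(nan)) (np.float64(nan), np.float64(nan)) (np.float64(nan), np.float64(nan)) (np.float64(nan), np.float64(nan))<stdin>:7: RuntimeWarning: invalid value encountered in scalar divide
```

View pics/k.png

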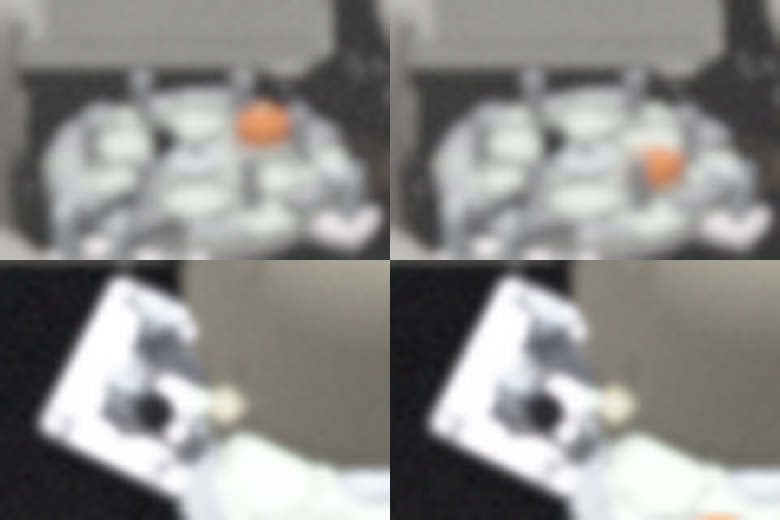

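The ball is back at its starting pixel (304.6,206.3), so the pawl is fully down. The cap stands at the pointer.

```bash
python3 -c "
from station import robot
print(robot.job_done())"
```

```text
the job is handed in; nothing more can be done
None
```

I handed the job in at about 27 s of the 59 s allowed. The cameras show the wheel back one notch (about -1.06 rad), the orange cap at the pointer, and the pawl's ball back at its starting spot, so the pawl is down; the hand-in returned no verdict.

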